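Check the re-seated octave of a keyboard with a slide of the fingertips

TASK

The contact strip under the lowest octave of the little keyboard has just been renewed: check it by running the fingertips lightly along the front part of the first eight white keys, from the leftmost up to the eighth, sliding from each key onto the next without lifting off, so that each goes down far enough to sound, one after the other. Leave the black keys and the white keys farther up untouched, do not bear down hard, do not push the keyboard out of place or disturb the things lying around, and end clear of it with the keys sprung back up.

Things in the scene. Friction and masses are not known exactly. Their poses are not given: they have to be found in the camera images.
- keyboard: 25-key keyboard, full-size keys, 235 deep x 392 wide x 53 mm high, 2.2 kg, loose. Origin: centre of its underside, on the bench; x from key fronts to back panel, y along the row to the low (left) end, z up. 15 white keys, pitch 23.5 mm, tops z = 46, front edges x = -105, centre lines from y = +164.5 (lowest) to -164.5 mm. At each end of the row the case is 18 mm wide, 36 mm high
- sharps: the ten black keys together, each 11 mm wide; they begin at x = -53 mm of the keyboard's frame (52 mm behind the white keys' front edges) and rise to z = 58 mm; behind them a panel with knobs (z up to 68 mm) begins at x = +45. Origin: on their pivot rod under the panel, x = 85, z = 40 mm of the keyboard's frame
- upper_keys: the seven highest white keys together (9 to 15 from the left, the right half of the row); the first of them begins at y = -12 mm of the keyboard's frame. Origin: as sharps
- low_end (a point): point on top of the lowest (leftmost) white key at rest, middle of its width, 20 mm behind its front edge; in the keyboard's frame x = -85, y = +164.5, z = 46 mm
- octave_end (a point): the same point on the eighth white key from the left, where the octave ends; in the keyboard's frame x = -85, y = 0, z = 46 mm
- white_01 (a joint): white key 1 of 8 of the lowest octave, counted from the left, the lowest. Angle in rad: 0 up, sounds from 0.017, stop at 0.06. Hinge line 190 mm behind the front edge, so 20 mm behind that edge 0.017 is 2.9 mm down and 0.06 is 10 mm. Spring light: about 0.4 N to start, 0.8 N at the stop. The eight keys are alike
- white_02 (a joint): white key 2 of 8 of the lowest octave, counted from the left. Each key is 22.5 mm wide with a gap of 1 mm. Tops are slippery (friction about 0.2) but sides are square: a finger standing upright in a pressed key butts against the side of the next, while one leaning 35 to 45 degrees, tip trailing and hand ahead, pushes the next key down as it slides on
- white_03 (a joint): white key 3 of 8 of the lowest octave, counted from the left; angle as white_01
- white_04 (a joint): white key 4 of 8 of the lowest octave, counted from the left; angle as white_01
- white_05 (a joint): white key 5 of 8 of the lowest octave, counted from the left; angle as white_01
- white_06 (a joint): white key 6 of 8 of the lowest octave, counted from the left; angle as white_01
- white_07 (a joint): white key 7 of 8 of the lowest octave, counted from the left; angle as white_01
- white_08 (a joint): white key 8 of 8 of the lowest octave, counted from the left, the last of the octave; angle as white_01
- knob_cap: loose black knob cap, 16 mm diameter, 15 mm tall, standing on the keyboard's top panel behind the keys; origin: centre of its underside
- screwdriver: screwdriver 160 mm long lying on the bench in front of the left half of the keyboard, 26 mm thick handle; origin: middle of its length, on the bench
- solder_spool: standing spool of solder, 60 mm diameter, 46 mm tall, beside the keyboard; origin: centre of its underside
- flux_bottle: small capped bottle, 36 mm diameter, 75 mm tall, standing to the left of the keyboard; origin: centre of its underside
- cassette: audio cassette 100 x 64 x 12 mm lying flat on the bench in front of the right half of the keyboard; origin: centre of its underside
- multimeter: multimeter 140 x 72 x 39 mm lying on its back to the right of the keyboard; origin: centre of its underside
- pliers: small pliers, 150 mm long, 14 mm thick, lying flat to the left of the keyboard; origin: on the bench below the joint of the jaws

How it is judged:
By the outcome, as a careful person would: the job done as asked, in the order asked, and still so for the second after the job is handed in, with the robot touching nothing.
It also fails if it takes over 35 s, if anything falls off the work surface, if the arm or the gripper's body presses on something with over 40 N, if the wrist force passes 120 N, or if a joint passes its speed limit or range.

ROBOT

A 6-joint arm with a two-finger parallel gripper is mounted at the origin on the work surface. World frame = base frame: x ahead of the robot, y to its left, z up, the work surface at z = 0. Lengths are in m, angles in rad, forces in N, time in s.
With the tool pointing down it reaches from about 0.4 to 0.925 m from the base axis. Payload 3.4 kg.
Tool frame: the origin (TCP) lies at the very end of the fingers, on their centre line; the grasp point (between the pads) lies 19 mm behind it; z points along the fingers, y is the line along which they close (so a half turn about z gives the same grasp; the last joint's range is limited). The gripper opens to 85 mm and grips with 20 to 120 N. Pads are 22 mm wide; open, the fingers measure 114 mm over their backs; the gripper's body (76 mm by 85 mm) begins 54 mm behind the grasp point. The pads swing forward as they close: fully open they stand 13 mm farther back than shut.
Start: joints at [1.175, 0.307, 1.506, -0, 1.328, -0.073], TCP at [0.182, 0.545, 0.231] pointing down, gripper open.
Joint ranges: [-3.12, 3.12], [-1.05, 2.28], [0.14, 2.33], [-1.42, 4.57], [0.1, 2.73], [-2.68, 2.68]. Speed limits (rad/s): [2.57, 2.57, 3.14, 3.14, 3.14, 3.14].

INTERFACE

Orientations are given as [roll, pitch, yaw] about the fixed x, y, z axes, in that order (R = Rz(yaw) Ry(pitch) Rx(roll)).
In Python, from station import bot gives the robot as it stands.
- The arm moves only by the tool carry_out, never from a script. Its argument "rows" is one flat list of numbers, 4 for each row, row after row: the shift along the tool's x, y, z in mm, then the turn about the tool's z in degrees. In form: [dx, dy, dz, yaw, dx, dy, dz, yaw, ...]. A call has 1 to 10 rows; each row shifts and turns the commanded pose from where the row before left it, along the tool's axes as they then stand; what a row does not reach is not made up. A row lasts 1/8 s, in which the tool goes at most 62.5 mm and 10.7 degrees, less where a joint would pass 70% of its speed; a pose out of reach is approached as far as the arm can. A call with a gripper value outside its range is refused whole. "jaw" is the finger opening in mm, from 0 to 85.4, set as the call begins (left out, the last holds). The fingers move at their own pace and stop on an object; "newtons" is the grip in N (left out, the last holds). Time passes only in rows, so rows that do not move let the fingers close. It gives the time, the measured TCP pose, the force, the opening and the grip force at its end, in the units of the state.
- bot.sense(): the state, without advancing time (a new reading comes with each control period).
- bot.snapshot(name): name is "side" or "top"; returns (picture, depth): 384x512x3 uint8, red, green, blue; 384x512 float32, m along the optical axis (not along the pixel's ray), 0 where there is no reading.
- bot.get_calibration(name): a dict with "fovy" (degrees; the focal length in pixels is half the picture's height over the tangent of half this angle, whatever the lens; pixels are square), "cx", "cy" (the principal point, pixels), "distortion" ([k1, k2, p1, p2, k3] as OpenCV has them; the pictures are not rectified), "T" (4x4, takes a point from camera to world coordinates). Camera axes: x right, y down, z forward; pixel columns grow to the right and rows downward; lengths in m; the calibration is good to about 2 mm. A picture is of the moment at which its call begins. get_calibration takes no time and is no camera call.
- bot.finish_job(): hands the job in; it is judged then, once.
The state is a dict: "t": time; "q": joint angles; "joint_velocities": joint speeds; "tau": joint torques, N m; "eef_pos": TCP position; "eef_rot": TCP orientation; "contact_force": force on the tool from outside, world axes, zero at the start; "torque": the same for the moment, N m; "grip_width": finger opening in m; "grasp_force": force on a finger pad.
Only numpy, scipy, OpenCV 4.12 (cv2) and the standard library are available. Lean on these libraries where they do the work, as an engineer would, in place of code of your own. Each camera call takes 0.05 s, during which the arm holds its last target. There are 200 camera calls.

## Working session

There is one attempt and no reset: what is moved stays moved. The work goes in short steps, Python scripts to look and compute and a tool call to move; the robot and the scene stay as the last step left them, time stands still between calls to the robot, and variables do not carry over. Pictures are saved under pics/ and viewed, at most 10 in all, crops included, and the job is handed in when it is done.

Besides the shell and the picture viewer there is one more tool, called after "Emit:" as name(argument=value, ...) on one line, values as JSON. carry_out: Moves the arm, as the interface text tells. Its arguments: {"type":"object","properties":{"rows":{"type":"array"},"jaw":{"type":"number"},"newtons":{"type":"number"}},"required":["rows"]}

```bash
mkdir -p pics; python3 - <<'E'
from station import bot
import cv2,numpy as np
for n in("top","side"):
    p,d=bot.snapshot(n); np.save(f"pics/{n}_d.npy",d); np.save(f"pics/{n}_p.npy",p)
    cv2.imwrite(f"pics/{n}0.png",cv2.cvtColor(p,cv2.COLOR_RGB2BGR)); c=bot.get_calibration(n); print(n,{k:np.round(v,4).tolist() for k,v in c.items()})
s=bot.sense();print({k:np.round(v,3).tolist() for k,v in s.items()})
E
```

```text
top {'fovy': 51.0694, 'cx': 254.2982, 'cy': 191.3803, 'distortion': [0.0081, 0.0, 0.0, 0.0, 0.0], 'T': [[-0.0056, -0.9939, 0.11, 0.4471], [-0.9997, 0.0029, -0.0248, 0.0261], [0.0243, -0.1101, -0.9936, 1.2166], [0.0, 0.0, 0.0, 1.0]]}
side {'fovy': 43.239, 'cx': 253.7549, 'cy': 192.1634, 'distortion': [-0.1936, 0.0, 0.0, 0.0, 0.0], 'T': [[-0.9661, -0.1272, 0.2247, 0.3101], [-0.2582, 0.4623, -0.8483, 1.0121], [0.004, -0.8775, -0.4795, 0.6486], [0.0, 0.0, 0.0, 1.0]]}
{'t': 0.1, 'q': [1.175, 0.308, 1.508, 0.0, 1.328, -0.073], 'joint_velocities': [0.0, -0.003, -0.003, 0.003, -0.001, 0.002], 'tau': [0.001, -45.852, -25.261, -0.0, 0.005, 0.0], 'eef_pos': [0.182, 0.545, 0.23], 'eef_rot': [-3.14, -0.0, 2.819], 'contact_force': [0.095, 0.935, -0.344], 'torque': [0.031, -0.061, -0.012], 'grasp_force': 0.0, 'grip_width': 0.085}
```

View pics/top0.png

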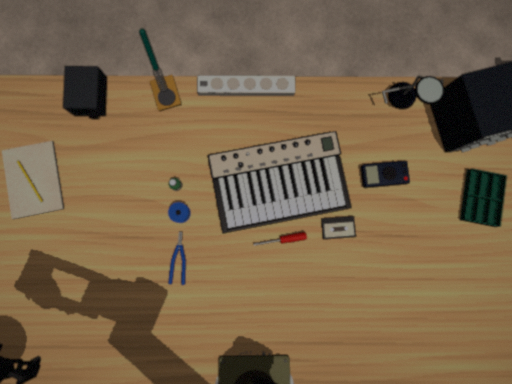

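View pics/side0.png

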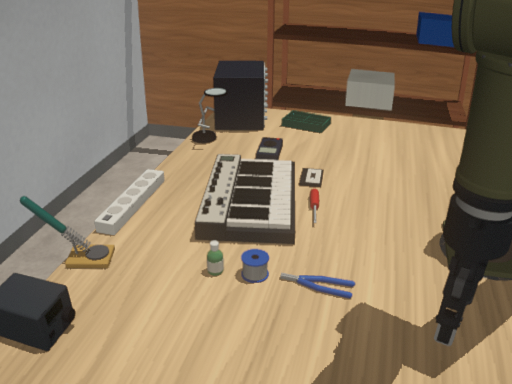

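The top view shows the keyboard at about (279,182), turned slightly, with its key fronts facing the robot and the low end on the left (+y). The screwdriver is in front at (280,238), the spool at (179,211), and the bottle at (175,184). The side view shows the spool and bottle to the left of the low end.

```bash
cat > h.py <<'E'
import numpy as np,cv2
from station import bot
def cal(n):
    c=bot.get_calibration(n); f=192/np.tan(np.radians(c["fovy"])/2)
    return np.array([[f,0,c["cx"]],[0,f,c["cy"]],[0,0,1]]),np.array(c["distortion"]),np.array(c["T"])
def plane(n,uv,z):
    K,D,T=cal(n); p=cv2.undistortPoints(np.float64(uv).reshape(-1,1,2),K,D)[:,0]
    r=np.c_[p,np.ones(len(p))]@T[:3,:3].T; o=T[:3,3]
    return o+r*((z-o[2])/r[:,2])[:,None]
def cloud(n,d):
    K,D,T=cal(n); v,u=np.indices(d.shape); p=cv2.undistortPoints(np.float64(np.c_[u.ravel(),v.ravel()]).reshape(-1,1,2),K,D)[:,0]
    return ((np.c_[p,np.ones(len(p))]*d.reshape(-1,1))@T[:3,:3].T+T[:3,3]).reshape(*d.shape,3)
def proj(n,P):
    K,D,T=cal(n); R=T[:3,:3].T
    return cv2.projectPoints(np.float64(P).reshape(-1,3),cv2.Rodrigues(R)[0],-R@T[:3,3],K,D)[0][:,0]
E
python3 - <<'E'
from h import *
for n,box in(("top",(195,125,365,245)),("side",(185,140,310,255))):
    p=np.load(f"pics/{n}_p.npy");d=np.load(f"pics/{n}_d.npy");C=cloud(n,d)
    u0,v0,u1,v1=box
    m=np.zeros(d.shape,bool);m[v0:v1,u0:u1]=True
    k=m&(C[...,2]>.026)&(C[...,2]<.09)
    nl,lab,st,_=cv2.connectedComponentsWithStats(k.astype(np.uint8)); i=1+st[1:,4].argmax()
    P=C[lab==i]; r=cv2.minAreaRect(P[:,:2].astype(np.float32)*1000); print(n,"case",r)
    hsv=cv2.cvtColor(p,cv2.COLOR_RGB2HSV)
    w=(lab==i)&(hsv[...,2]>(130 if n=="top" else 150))&(hsv[...,1]<60)
    w=w&(C[...,2]<.053)
    nl,lab2,st,_=cv2.connectedComponentsWithStats(w.astype(np.uint8)); 
    for j in range(1,nl):
        if st[j,4]>100:
            uv=np.argwhere(lab2==j)[:,::-1];Q=plane(n,uv,.046);print(" white",st[j],cv2.minAreaRect(Q[:,:2].astype(np.float32)*1000),np.median(C[lab2==j][:,2]))
p=np.load("pics/top_p.npy")[125:240,200:360]
cv2.imwrite("pics/topc.png",cv2.resize(p[...,::-1],None,fx=5,fy=5,interpolation=2))
E
```

```text
top case ((607.62158203125, -78.94267272949219), (235.61317443847656, 392.72802734375), 10.752067565917969)
 white [ 210  133  129   43 1617] ((687.8025512695312, -62.98509216308594), (63.291168212890625, 377.71868896484375), 10.78317642211914) 0.05033942895198651
 white [ 220  157  124   70 3606] ((576.6503295898438, -83.57752990722656), (145.48500061035156, 347.241943359375), 10.7954740524292) 0.04403159222086861
side case ((609.1069946289062, -78.92803955078125), (233.6626739501953, 402.6358337402344), 10.790822982788086)
 white [214 155  26  48 315] ((690.1962280273438, -123.38523864746094), (44.690574645996094, 286.4941101074219), 10.859654426574707) 0.052217350322217415
 white [ 227  159   64   67 1654] ((577.2555541992188, -82.94413757324219), (147.75750732421875, 354.6440734863281), 10.561393737792969) 0.04592584972835123
 white [196 196  29  27 221] ((668.0020751953125, 51.659400939941406), (65.45979309082031, 122.9543228149414), 11.119877815246582) 0.05205844353778721
```

View pics/topc.png

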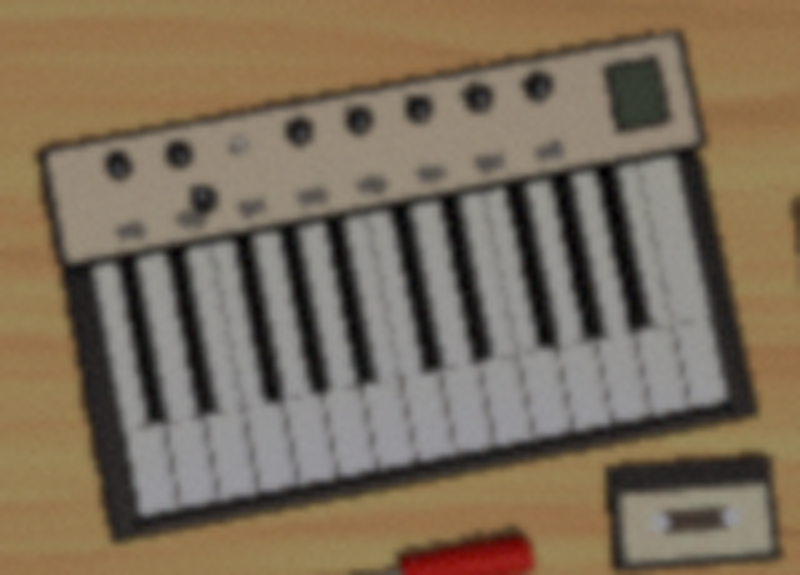

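The two views agree: keyboard centre (0.608, -0.079), yaw 10.75°. The moves can't command a tilt directly, so I'll try getting one by stretching past the reach limit at azimuth ~101°, where the tool should lean outwards.

Emit:
carry_out(rows=[60,-8,0,0,60,-8,0,0,60,-8,0,0,60,-8,0,0,60,-8,0,0,29,52,0,0,29,52,0,0,29,52,0,0,29,52,0,0,29,52,0,0], jaw=0, newtons=20)

```text
t: 1.35
eef_pos: [-0.1702, 0.8965, 0.2306]
eef_rot: [-3.141, 0.0, 2.819]
contact_force: [-0.1, 2.4, 0.4]
grip_width: 0.0003
grasp_force: 0.0
```

Emit:
carry_out(rows=[29,52,0,0,29,52,0,0,29,52,0,0])

```text
t: 1.72
eef_pos: [-0.1878, 0.992, 0.1972]
eef_rot: [3.091, -0.029, 2.819]
contact_force: [0.4, 0.6, -0.6]
grip_width: -0.0
grasp_force: 0.0
```

It tilts outward in the right direction. Continuing.

Emit:
carry_out(rows=[29,52,0,0,29,52,0,0,29,52,0,0,29,52,0,0])

```text
t: 2.22
eef_pos: [-0.2018, 1.067, 0.1763]
eef_rot: [2.935, -0.114, 2.831]
contact_force: [0.0, 0.6, 0.4]
grip_width: 0.0003
grasp_force: 0.0
```

Emit:
carry_out(rows=[29,52,-15,0,29,52,-15,0,29,52,-15,0,29,52,-15,0,29,52,-15,0,29,52,-15,0])

```text
t: 2.98
eef_pos: [-0.2128, 1.1272, 0.2904]
eef_rot: [2.695, -0.237, 2.873]
contact_force: [-1.6, 0.1, 0.5]
grip_width: 0.0001
grasp_force: 0.0
```

Emit:
carry_out(rows=[29,52,0,0,29,52,0,0,29,52,0,0,29,52,0,0])

```text
t: 3.48
eef_pos: [-0.2207, 1.1695, 0.3457]
eef_rot: [2.536, -0.308, 2.916]
contact_force: [0.1, 0.1, 0.3]
grip_width: -0.0002
grasp_force: 0.0
```

```bash
cat >> h.py <<'E'
from scipy.spatial.transform import Rotation as Ro
KB=np.array([.608,-.079,0]);KR=Ro.from_euler('z',10.75,degrees=True).as_matrix()
def st():
    s=bot.sense();R=Ro.from_euler('xyz',s["eef_rot"]).as_matrix();p=np.array(s["eef_pos"])
    z=R[:,2];print("t",round(s["t"],2),"p",p.round(4),"tilt",np.degrees(np.arccos(-z[2])).round(1),"az",np.degrees(np.arctan2(z[1],z[0])).round(1),"q",np.round(s["q"],2),"F",np.round(s["contact_force"],2))
    print("R in kb\n",(KR.T@R).round(3),"\nTCP in kb",(KR.T@(p-KB)*1000).round(1)); return p,R
E
python3 -c "from h import *;st()"
```

```text
t 3.48 p [-0.2207  1.1695  0.3457] tilt 38.4 az 100.7 q [1.71 0.98 0.14 0.03 1.35 0.47] F [0.09 0.09 0.35]
R in kb
 [[-0.873  0.488  0.001]
 [ 0.383  0.684  0.621]
 [ 0.303  0.542 -0.783]] 
TCP in kb [-581.3 1381.2  345.7]
```

Tilt is 38.4° at azimuth 100.7°, which is what I wanted. Next I turn about the tool axis so the flat finger sides face along the row, backing off at the same time.

Emit:
carry_out(rows=[0,0,-20,10.1,0,0,-30,10.1,0,0,-30,10.1,0,0,-30,10.1,0,0,-30,10.1,0,0,-30,10.3])

```text
t: 4.22
eef_pos: [-0.2009, 1.065, 0.4803]
eef_rot: [-3.137, -0.67, 1.75]
contact_force: [0.3, 0.7, 0.6]
grip_width: -0.0004
grasp_force: 0.0
```

```bash
cat >> h.py <<'E'
def to(kb):
    p,R=st(); d=KR@(np.array(kb)/1000)+KB-p; print("tool delta mm",(R.T@d*1000).round(1),"world",d.round(3))
E
python3 -c "from h import *;to([-87,173,140])"
```

```text
t 4.22 p [-0.2009  1.065   0.4803] tilt 38.4 az 100.7 q [1.71 0.73 0.35 0.03 1.39 1.53] F [0.31 0.68 0.6 ]
R in kb
 [[ 0.006  1.     0.001]
 [ 0.784 -0.005  0.621]
 [ 0.621 -0.004 -0.784]] 
TCP in kb [-581.4 1274.8  480.3]
tool delta mm [-1071.6   501.5  -417.5] world [ 0.691 -0.99  -0.34 ]
```

Emit:
carry_out(rows=[-46,22,-18,0,-46,22,-18,0,-46,22,-18,0,-46,22,-18,0,-46,22,-18,0,-46,22,-18,0,-46,22,-18,0,-46,22,-18,0,-46,22,-18,0,-46,22,-18,0])

```text
t: 5.48
eef_pos: [0.104, 0.6409, 0.3356]
eef_rot: [3.138, -0.671, 1.759]
contact_force: [1.1, 0.1, 0.3]
grip_width: -0.0001
grasp_force: 0.0
```

```bash
python3 -c "from h import *;to([-87,173,140])"
```

```text
t 5.47 p [0.104  0.6409 0.3356] tilt 38.4 az 100.5 q [1.14 0.09 1.73 0.52 0.82 0.69] F [1.13 0.13 0.29]
R in kb
 [[-0.001  1.     0.003]
 [ 0.783 -0.001  0.622]
 [ 0.622  0.003 -0.783]] 
TCP in kb [-360.9  801.3  335.6]
tool delta mm [-614.   274.1 -236.5] world [ 0.386 -0.566 -0.196]
```

Emit:
carry_out(rows=[-40,42,-18,0,-40,42,-18,0,-40,42,-18,0,-40,42,-18,0,-45,30,-18,0,-45,30,-18,0,-45,20,-18,0,-45,20,-18,0])

```text
t: 6.48
eef_pos: [0.4345, 0.3403, 0.2374]
eef_rot: [3.137, -0.667, 1.759]
contact_force: [0.9, -0.2, -0.6]
grip_width: -0.0001
grasp_force: 0.0
```

```bash
python3 -c "from h import *;to([-87,173,140])"
```

```text
t 6.47 p [0.4345 0.3403 0.2374] tilt 38.2 az 100.3 q [ 0.15  0.26  1.78  0.72  1.22 -0.34] F [ 0.88 -0.22 -0.55]
R in kb
 [[-0.001  1.     0.004]
 [ 0.785 -0.002  0.619]
 [ 0.619  0.004 -0.785]] 
TCP in kb [-92.2 444.3 237.4]
tool delta mm [-273.3    5.4  -91.4] world [ 0.056 -0.266 -0.097]
```

Emit:
carry_out(rows=[-45,1,-15,0,-45,1,-15,0,-45,1,-15,0,-45,1,-15,0,-45,1,-15,0,-45,1,-15,0,0,0,0,0])

```text
t: 7.35
eef_pos: [0.4906, 0.0765, 0.1395]
eef_rot: [3.139, -0.665, 1.755]
contact_force: [-0.7, 0.3, -0.3]
grip_width: -0.0001
grasp_force: 0.0
```

```bash
python3 - <<'E'
from h import *
to([-87,173,75])
for n in("top","side"):
    p,d=bot.snapshot(n); np.save(f"pics/{n}_p1.npy",p)
    P,R=st(); print(n,proj(n,P).round(1))
    if n=="side": cv2.imwrite("pics/side1.png",cv2.resize(p[120:260,180:330,::-1],None,fx=4,fy=4,interpolation=2))
E
```

```text
t 7.35 p [0.4906 0.0765 0.1395] tilt 38.1 az 100.3 q [-0.35  0.46  1.77  0.58  1.34 -0.79] F [-0.7   0.26 -0.26]
R in kb
 [[ 0.003  1.     0.005]
 [ 0.787 -0.005  0.617]
 [ 0.617  0.002 -0.787]] 
TCP in kb [-86.4 174.7 139.5]
tool delta mm [-41.1  -0.7  49.7] world [-0.    -0.002 -0.064]
t 7.4 p [0.4895 0.0784 0.1402] tilt 38.2 az 100.4 q [-0.35  0.46  1.77  0.58  1.34 -0.79] F [-0.26  0.35 -0.09]
R in kb
 [[ 0.002  1.     0.004]
 [ 0.786 -0.004  0.618]
 [ 0.618  0.001 -0.786]] 
TCP in kb [-87.1 176.7 140.2]
top [[224.8 220. ]]
t 7.45 p [0.4887 0.0795 0.1406] tilt 38.2 az 100.5 q [-0.35  0.46  1.77  0.58  1.34 -0.79] F [-0.14  0.73 -0.09]
R in kb
 [[ 0.001  1.     0.002]
 [ 0.785 -0.002  0.619]
 [ 0.619  0.001 -0.785]] 
TCP in kb [-87.6 178.  140.6]
side [[283.6 188.5]]
```

View pics/side1.png

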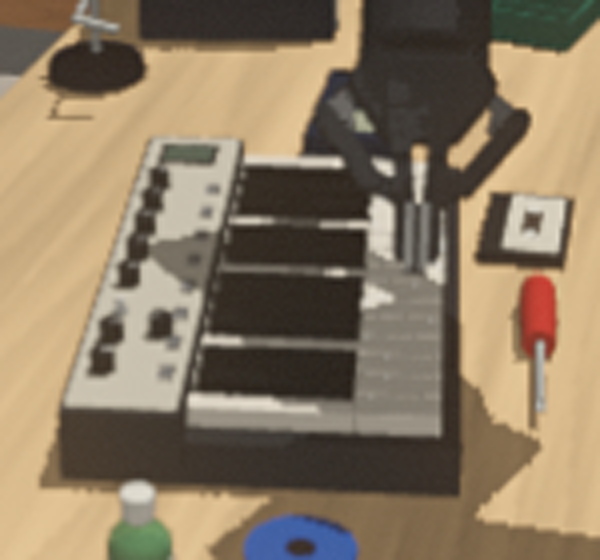

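The side crop shows the closed, leaning fingertips above key 1, with the tip at about px (283,186). The kinematics put it at (284,188), so they agree. I'll lower to just above the key.

Emit:
carry_out(rows=[-14,0,15,0,-14,0,15,0,-13,0,14,0,-13,0,14,0,0,0,0,0,0,0,0,0])

```text
t: 8.2
eef_pos: [0.4893, 0.0737, 0.0613]
eef_rot: [-3.141, -0.669, 1.757]
contact_force: [0.7, 0.4, 0.5]
grip_width: -0.0002
grasp_force: 0.0
```

```bash
python3 - <<'E'
from h import *
to([-87,172,46])
p,d=bot.snapshot("side"); P,R=st(); a=P+R@[-.011,0,0]; print(proj("side",[P,a]).round(1))
low=KB+KR@[-.085,.1645,.046]; print(proj("side",low))
cv2.imwrite("pics/side2.png",cv2.resize(p[165:245,225:325,::-1],None,fx=7,fy=7,interpolation=2))
E
```

```text
t 8.2 p [0.4893 0.0737 0.0613] tilt 38.3 az 100.7 q [-0.36  0.58  1.83  0.61  1.2  -0.9 ] F [0.74 0.4  0.47]
R in kb
 [[ 0.001  1.     0.   ]
 [ 0.785 -0.001  0.62 ]
 [ 0.62  -0.    -0.785]] 
TCP in kb [-88.1 172.1  61.3]
tool delta mm [-9.6  1.1 12. ] world [ 0.001  0.    -0.015]
t 8.25 p [0.4895 0.0736 0.0616] tilt 38.3 az 100.7 q [-0.36  0.58  1.83  0.61  1.2  -0.9 ] F [-0.58 -0.49 -0.69]
R in kb
 [[ 0.     1.     0.001]
 [ 0.785 -0.001  0.619]
 [ 0.619  0.    -0.785]] 
TCP in kb [-87.9 172.   61.6]
[[282.6 217.4]
 [282.6 218. ]]
[[281.2150726  221.38249647]]
```

View pics/side2.png

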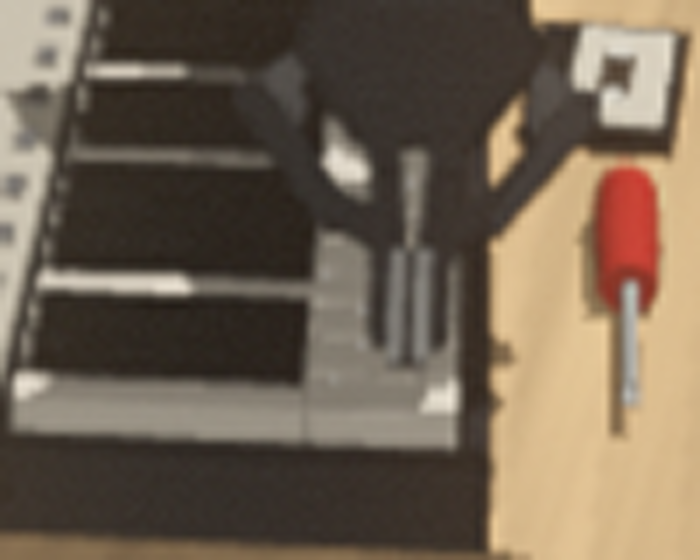

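The tip is hovering about 9 mm over the lowest key. Pressing key 1.

Emit:
carry_out(rows=[-3.2,0,4,0,-3.2,0,4,0,-3.2,0,4,0,0,0,0,0,0,0,0,0])

```text
t: 8.88
eef_pos: [0.4891, 0.0735, 0.046]
eef_rot: [-3.141, -0.668, 1.757]
contact_force: [-0.6, -0.6, 1.2]
grip_width: -0.0004
grasp_force: 0.3
```

```bash
python3 - <<'E'
from h import *
st()
p,d=bot.snapshot("side"); C=cloud("side",d); L=(C-KB)@KR*1000
for y in (164.5,141,117.5):
    for x0,x1 in((-103,-96),(-80,-60)):
        m=(abs(L[...,1]-y)<9)&(L[...,0]>x0)&(L[...,0]<x1)&(L[...,2]<60); print(y,x0,m.sum(),np.median(L[m][:,2]) if m.any() else 0)
cv2.imwrite("pics/side3.png",cv2.resize(p[165:245,225:325,::-1],None,fx=7,fy=7,interpolation=2))
E
```

```text
t 8.88 p [0.4891 0.0735 0.046 ] tilt 38.3 az 100.7 q [-0.36  0.6   1.84  0.61  1.17 -0.92] F [-0.64 -0.6   1.18]
R in kb
 [[ 0.001  1.     0.   ]
 [ 0.785 -0.001  0.62 ]
 [ 0.62  -0.    -0.785]] 
TCP in kb [-88.4 172.   46. ]
164.5 -103 18 40.85528765295465
164.5 -80 45 41.32268684292251
141 -103 6 44.2663538809282
141 -80 22 45.77386638592928
117.5 -103 5 45.850885605701606
117.5 -80 18 46.61315400496635
```

View pics/side3.png

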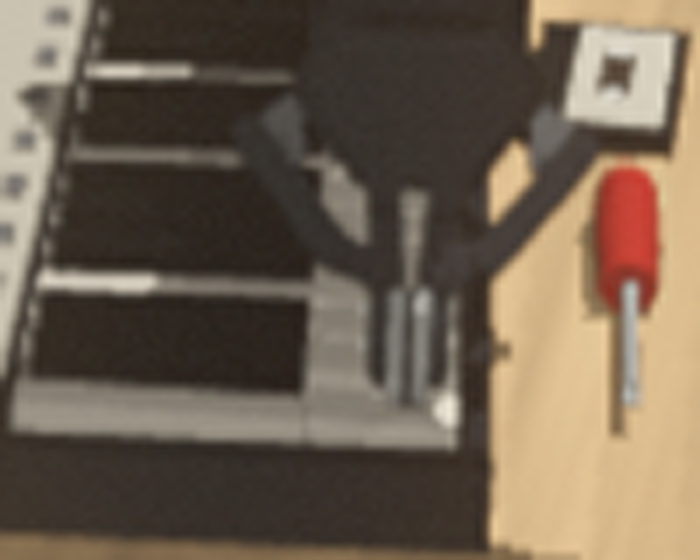

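Key 1 is about 5.5 mm down (it sounds from 2.9 mm) and its neighbours are up. I'll slide on slowly.

Emit:
carry_out(rows=[-4.71,0,-3.72,0,-4.71,0,-3.72,0,-4.71,0,-3.72,0,-4.71,0,-3.72,0,-4.71,0,-3.72,0])

```text
t: 9.55
eef_pos: [0.4949, 0.0436, 0.0461]
eef_rot: [-3.142, -0.668, 1.757]
contact_force: [-0.5, 2.3, 0.5]
grip_width: 0.0003
grasp_force: 1.3
```

```bash
cat >> h.py <<'E'
def keys():
    p,d=bot.snapshot("side"); L=(cloud("side",d)-KB)@KR*1000
    for i in range(1,10):
        m=(abs(L[...,1]-188+23.5*i)<8)&(L[...,0]>-103)&(L[...,0]<-62)&(L[...,2]<56); print(i,m.sum(),np.percentile(L[m][:,2],[25,50]).round(1) if m.any() else 0,end="; ")
    k=(L[...,2]>26)&(L[...,2]<45)&(abs(L[...,1])<215)&(L[...,1]>176)&(abs(L[...,0])<140); print("end case mean y",L[k][:,1].mean().round(1),"n",k.sum())
    return p
E
python3 -c "
from h import *
st();keys()"
```

```text
t 9.55 p [0.4949 0.0436 0.0461] tilt 38.3 az 100.7 q [-0.4   0.61  1.8   0.59  1.2  -0.94] F [-0.48  2.35  0.5 ]
R in kb
 [[ 0.001  1.     0.001]
 [ 0.785 -0.001  0.62 ]
 [ 0.62  -0.    -0.785]] 
TCP in kb [-88.3 141.6  46.1]
1 68 [44.8 45.8]; 2 62 [40.9 41.9]; 3 24 [43.6 43.9]; 4 19 [46.4 47. ]; 5 15 [45.4 46.1]; 6 5 [45.5 46.1]; 7 12 [45.3 46.2]; 8 15 [44.9 45.8]; 9 1 [45.7 45.7]; end case mean y 191.0 n 807
```

Key 1 has sprung back and key 2 is down. Continuing.

Emit:
carry_out(rows=[-4.71,0,-3.72,0,-4.71,0,-3.72,0,-4.71,0,-3.72,0,-4.71,0,-3.72,0,-4.71,0,-3.72,0,-4.71,0,-3.72,0,-4.71,0,-3.72,0,-4.71,0,-3.72,0,-4.71,0,-3.72,0,-4.71,0,-3.72,0])

```text
t: 10.85
eef_pos: [0.5062, -0.0156, 0.046]
eef_rot: [3.141, -0.667, 1.758]
contact_force: [0.2, -0.3, 1.0]
grip_width: -0.0002
grasp_force: 0.3
```

```bash
python3 -c "
from h import *
st();keys()"
```

```text
t 10.85 p [ 0.5062 -0.0156  0.046 ] tilt 38.2 az 100.7 q [-0.48  0.64  1.73  0.53  1.27 -0.96] F [ 0.22 -0.29  0.96]
R in kb
 [[ 0.001  1.     0.001]
 [ 0.785 -0.001  0.619]
 [ 0.619  0.    -0.785]] 
TCP in kb [-88.2  81.2  46. ]
1 64 [45.1 46.1]; 2 64 [44.9 45.9]; 3 59 [45.1 45.9]; 4 56 [45.2 45.9]; 5 35 [40.7 41.9]; 6 14 [45.3 46. ]; 7 17 [45.2 46. ]; 8 13 [44.3 45.6]; 9 5 [45.9 46.5]; end case mean y 191.2 n 802
```

Emit:
carry_out(rows=[-4.71,0,-3.72,0,-4.71,0,-3.72,0,-4.71,0,-3.72,0,-4.71,0,-3.72,0,-4.71,0,-3.72,0,-4.71,0,-3.72,0,-4.71,0,-3.72,0,-4.71,0,-3.72,0,-4.71,0,-3.72,0,-4.71,0,-3.72,0])

```text
t: 12.15
eef_pos: [0.5169, -0.0739, 0.0463]
eef_rot: [-3.141, -0.669, 1.757]
contact_force: [0.2, 0.4, 0.8]
grip_width: -0.0002
grasp_force: 0.6
```

```bash
python3 -c "
from h import *
st();keys()"
```

```text
t 12.15 p [ 0.5169 -0.0739  0.0463] tilt 38.3 az 100.7 q [-0.56  0.67  1.64  0.49  1.35 -0.98] F [0.17 0.39 0.82]
R in kb
 [[ 0.001  1.     0.   ]
 [ 0.784 -0.001  0.62 ]
 [ 0.62  -0.    -0.784]] 
TCP in kb [-88.5  22.   46.3]
1 63 [44.9 45.9]; 2 60 [45.3 46.1]; 3 58 [45.4 45.9]; 4 55 [45.6 46. ]; 5 50 [45.2 45.9]; 6 50 [45.  45.9]; 7 47 [40.5 41.6]; 8 24 [41.  41.9]; 9 12 [44.8 46. ]; end case mean y 191.2 n 789
```

Emit:
carry_out(rows=[-4.7,0,-3.7,0,-4.7,0,-3.7,0,0,0,0,0])

```text
t: 12.58
eef_pos: [0.5198, -0.0866, 0.0459]
eef_rot: [3.141, -0.667, 1.758]
contact_force: [0.2, -0.1, 0.1]
grip_width: -0.0001
grasp_force: 0.3
```

```bash
python3 -c "
from h import *
st();keys()"
```

```text
t 12.57 p [ 0.5198 -0.0866  0.0459] tilt 38.2 az 100.6 q [-0.57  0.68  1.63  0.48  1.36 -0.99] F [ 0.25 -0.15  0.14]
R in kb
 [[ 0.001  1.     0.001]
 [ 0.786 -0.001  0.619]
 [ 0.619  0.001 -0.786]] 
TCP in kb [-88.1   9.   45.9]
1 67 [45.2 45.7]; 2 61 [45.  45.7]; 3 57 [44.8 45.6]; 4 56 [45.6 46.1]; 5 55 [45.3 46.2]; 6 47 [45.3 46.2]; 7 49 [45.2 46.1]; 8 29 [40.9 42.3]; 9 15 [44.6 46.1]; end case mean y 191.3 n 803
```

Key 7 is back up, only key 8 is down, and key 9 hasn't moved. Lifting straight up.

Emit:
carry_out(rows=[3.1,0,-3.9,0,6.2,0,-7.9,0,12.4,0,-15.7,0,18.6,0,-23.5,0,24.8,0,-31.4,0,24.8,0,-31.4,0,0,0,0,0,0,0,0,0])

```text
t: 13.62
eef_pos: [0.5191, -0.0856, 0.1917]
eef_rot: [3.141, -0.667, 1.758]
contact_force: [-0.2, 0.1, 0.3]
grip_width: 0.0003
grasp_force: 0.0
```

```bash
python3 - <<'E'
from h import *
st();keys()
p,d=bot.snapshot("top");cv2.imwrite("pics/top9.png",p[...,::-1])
E
```

```text
t 13.62 p [ 0.5191 -0.0856  0.1917] tilt 38.2 az 100.7 q [-0.57  0.5   1.51  0.47  1.62 -0.85] F [-0.19  0.11  0.28]
R in kb
 [[ 0.     1.     0.001]
 [ 0.786 -0.001  0.618]
 [ 0.618  0.001 -0.786]] 
TCP in kb [-88.6  10.1 191.7]
1 73 [44.9 45.8]; 2 62 [45.5 46.3]; 3 58 [45.4 46.1]; 4 55 [45.3 45.8]; 5 51 [45.2 46.1]; 6 55 [45.2 45.9]; 7 50 [44.7 46. ]; 8 41 [45.3 46.2]; 9 42 [44.7 46.1]; end case mean y 191.0 n 808
```

View pics/top9.png

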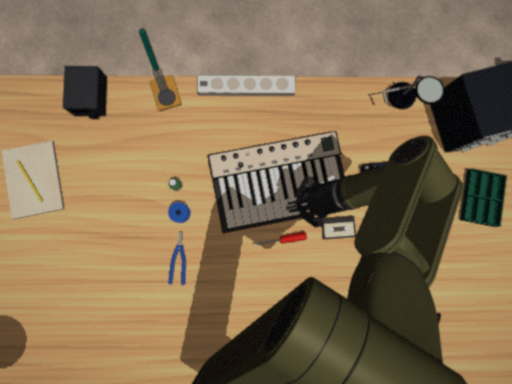

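The top view shows the keyboard with its left corner still at (208,153), and the spool, bottle, pliers, screwdriver and cassette unmoved. The hand is clear above the keyboard and the keys are up.

```bash
python3 -c "
from station import bot
print(bot.finish_job())"
```

```text
the job is handed in; nothing more can be done
None
```

The job is handed in: the fingertips slid along white keys 1 to 8 in one unbroken pass, each key I checked was about 4–6 mm down (3, 4 and 6 were passed between checks), all are back up, and key 9, the keyboard and the surrounding things showed no movement.

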